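# Pack the brown sample bottles into the carrier

## Robot

A 6-joint arm with a two-finger parallel gripper is mounted at the origin on the work surface. World frame = base frame: x ahead of the robot, y to its left, z up, the work surface at z = 0. Lengths are in m, angles in rad, forces in N, time in s.
With the tool pointing down it reaches from about 0.275 to 0.875 m from the base axis. Payload 12.5 kg.
Tool frame: the origin (TCP) lies on the centre line of the jaws, within the pads' length; the fingertips stand r.finger_overhang ahead of it and the grasp point (between the pads) lies 3 mm ahead of it (r.finger_overhang is the distance from the TCP to the fingertips, in m); z points along the fingers, y is the line along which they close (so a half turn about z gives the same grasp; the last joint's range is limited). The gripper opens to 85 mm and grips with 20 to 120 N. Pads are 22 mm wide; open, the fingers measure 114 mm over their backs; the gripper's body (76 mm by 85 mm) begins 54 mm behind the grasp point. The pads swing forward as they close: fully open they stand 13 mm farther back than shut.
Start: joints at [1.234, 0.351, 1.652, -0, 1.139, -0.085], TCP at [0.137, 0.533, 0.253] pointing down, gripper open.
Joint ranges: [-2.75, 2.75], [-0.79, 2.1], [0.01, 2.65], [-1.57, 4.71], [0.07, 3.14], [-2.87, 2.87]. Speed limits (rad/s): [2.22, 2.22, 2.79, 3.14, 3.14, 3.14].

## Interface

Orientations are given as a unit quaternion [x, y, z, w].
In Python, from cell import r, optics gives the robot as it stands. The module is installed in compiled form; this text tells all that it offers. Calls block until the motion is done:
- r.move_to(position, orientation): joint-space move of the TCP to a pose.
- r.move_linear(position, rot=None, vel=0.15): straight line of the TCP; rot=None keeps the orientation; vel is the mean speed in m/s.
- r.set_joints(angles): joint-space move.
- r.set_gripper(opening, squeeze=None): opening from 0.0 (shut) to 1.0 (fully open); squeeze is the grip in N (None keeps the last); returns when the fingers have stopped.
- r.sleep(seconds).
- r.inverse_kinematics(position, orientation): joint angles nearest the present ones, or None.
- optics.get_image(name): name is "side" or "top" or "wrist"; returns a dict with "pixels" (400x640x3 uint8, red, green, blue), "depth" (400x640 float32, m along the optical axis (not along the pixel's ray), 0 where there is no reading), "fx", "fy", "cx", "cy" (pixels), "camera_from_world" (4x4, takes a point from world to camera coordinates); the wrist camera has in their place "mount" (4x4, takes a point from camera to tool coordinates, whose origin is the TCP and whose axes are the flange's). Camera axes: x right, y down, z forward; pixel columns grow to the right and rows downward; lengths in m; the calibration is good to about 2 mm. A picture is of the moment at which its call begins: read the wrist's pose just before it.
A pose or a line that the arm cannot do raises r.PlanningError and nothing moves.
- r.hand_in(): hands the job in; it is judged then, once.
Readings, each from a call of its own:
- r.current_t(): time.
- r.current_q(): joint angles.
- r.current_qvel(): joint speeds.
- r.current_effort(): joint torques, N m.
- r.current_tool_pos(): TCP position.
- r.current_ee_rot(): TCP orientation.
- r.current_contact_force(): force on the tool from outside, world axes, zero at the start.
- r.current_torque(): the same for the moment, N m.
- r.current_opening(): opening from 0.0 (shut) to 1.0 (fully open).
- r.current_finger_force(): force on a finger pad.
Only numpy, scipy, OpenCV 4.12 (cv2) and the standard library are available. Lean on these libraries where they do the work, as an engineer would, in place of code of your own. Each camera call takes 0.05 s, during which the arm holds its last target. There are 200 camera calls.

## Task

Clear the fume-hood bench: put the four brown sample bottles into the grey carrier tray, each standing upright in the compartment whose floor pad has the colour of its cap. The two white bottles also have coloured caps but are still in use: leave them standing where they are. Keep every brown bottle upright on the way, and let go of all of them at the end.

Things in the scene. Friction and masses are not known exactly. Their poses are not given: they have to be found in the camera images.
- brown_red_mid (a point): a small dark brown bottle with a red screw cap, standing upright: body 34 mm in diameter and straight up to 50 mm above its underside, then a sloping shoulder to the cap (23 mm in diameter); 74 mm tall in all, about 70 g. The point is on its axis, half-way up (37 mm above its underside); z points up along the bottle. Belongs in the carrier, on the red pad.
- brown_blue_mid (a point): a small dark brown bottle with a blue screw cap, standing upright: body 34 mm in diameter and straight up to 50 mm above its underside, then a sloping shoulder to the cap (23 mm in diameter); 74 mm tall in all, about 70 g. The point is on its axis, half-way up (37 mm above its underside); z points up along the bottle. Belongs in the carrier, on the blue pad.
- brown_green_mid (a point): a small dark brown bottle with a green screw cap, standing upright: body 34 mm in diameter and straight up to 50 mm above its underside, then a sloping shoulder to the cap (23 mm in diameter); 74 mm tall in all, about 70 g. The point is on its axis, half-way up (37 mm above its underside); z points up along the bottle. Belongs in the carrier, on the green pad.
- brown_yellow_mid (a point): a small dark brown bottle with a yellow screw cap, standing upright: body 34 mm in diameter and straight up to 50 mm above its underside, then a sloping shoulder to the cap (23 mm in diameter); 74 mm tall in all, about 70 g. The point is on its axis, half-way up (37 mm above its underside); z points up along the bottle. Belongs in the carrier, on the yellow pad.
- white_red_mid (a point): a small WHITE bottle with a red screw cap, standing upright: body 34 mm in diameter and straight up to 50 mm above its underside, then a sloping shoulder to the cap (23 mm in diameter); 74 mm tall in all, about 70 g. The point is on its axis, half-way up (37 mm above its underside); z points up along the bottle. In use: stays where it stands.
- white_blue_mid (a point): a small WHITE bottle with a blue screw cap, standing upright: body 34 mm in diameter and straight up to 50 mm above its underside, then a sloping shoulder to the cap (23 mm in diameter); 74 mm tall in all, about 70 g. The point is on its axis, half-way up (37 mm above its underside); z points up along the bottle. In use: stays where it stands.
- compartment_red (a point): the compartment with the red floor pad, one of 2 x 2 (centres 72 mm apart) in the grey carrier tray, 154 mm square, fixed to the bench. It is 62 mm square inside; walls 10 mm thick, tops 16 mm above the pad and 22 mm above the bench. The point is the centre of the pad's upper face, 6 mm above the bench, where a bottle stands; x and y run along the tray's sides, z up.
- compartment_blue (a point): the compartment with the blue floor pad, one of 2 x 2 (centres 72 mm apart) in the grey carrier tray, 154 mm square, fixed to the bench. It is 62 mm square inside; walls 10 mm thick, tops 16 mm above the pad and 22 mm above the bench. The point is the centre of the pad's upper face, 6 mm above the bench, where a bottle stands; x and y run along the tray's sides, z up.
- compartment_green (a point): the compartment with the green floor pad, one of 2 x 2 (centres 72 mm apart) in the grey carrier tray, 154 mm square, fixed to the bench. It is 62 mm square inside; walls 10 mm thick, tops 16 mm above the pad and 22 mm above the bench. The point is the centre of the pad's upper face, 6 mm above the bench, where a bottle stands; x and y run along the tray's sides, z up.
- compartment_yellow (a point): the compartment with the yellow floor pad, one of 2 x 2 (centres 72 mm apart) in the grey carrier tray, 154 mm square, fixed to the bench. It is 62 mm square inside; walls 10 mm thick, tops 16 mm above the pad and 22 mm above the bench. The point is the centre of the pad's upper face, 6 mm above the bench, where a bottle stands; x and y run along the tray's sides, z up.

How it is judged:
At the end, for the whole second after the job is handed in: Each brown bottle stands at rest and upright (within 0.12 rad) on the floor pad of its cap's colour, its axis within 18 mm of the pad's centre along each side of the compartment (anywhere inside the walls); both white bottles stand upright within 20 mm of where they were (x of brown_red_mid in the frame of compartment_red between -0.018 and 0.018 m and y of brown_red_mid in the frame of compartment_red between -0.018 and 0.018 m and z of brown_red_mid in the frame of compartment_red between 0.033 and 0.041 m and angle between each of brown_red_mid, brown_blue_mid, brown_green_mid, brown_yellow_mid, white_red_mid, white_blue_mid's own z axis and vertical below 0.12 rad and linear speed of each of brown_red, brown_blue, brown_green, brown_yellow below 0.02 m/s and x of brown_blue_mid in the frame of compartment_blue between -0.018 and 0.018 m and y of brown_blue_mid in the frame of compartment_blue between -0.018 and 0.018 m and z of brown_blue_mid in the frame of compartment_blue between 0.033 and 0.041 m and x of brown_green_mid in the frame of compartment_green between -0.018 and 0.018 m and y of brown_green_mid in the frame of compartment_green between -0.018 and 0.018 m and z of brown_green_mid in the frame of compartment_green between 0.033 and 0.041 m and x of brown_yellow_mid in the frame of compartment_yellow between -0.018 and 0.018 m and y of brown_yellow_mid in the frame of compartment_yellow between -0.018 and 0.018 m and z of brown_yellow_mid in the frame of compartment_yellow between 0.033 and 0.041 m and distance of each of white_red_mid, white_blue_mid from where it was at the start of the episode below 0.02 m); the robot touches nothing.
It fails at once if a white bottle is moved by more than 20 mm (distance of any of white_red_mid, white_blue_mid from where it was at the start of the episode above 0.02 m).
It fails at once if a brown bottle is tipped by more than 0.6 rad (angle between any of brown_red_mid, brown_blue_mid, brown_green_mid, brown_yellow_mid's own z axis and vertical above 0.6 rad).
It also fails if it takes over 102 s, if anything falls off the work surface, if the arm or the gripper's body presses on something with over 40 N, if the wrist force passes 120 N, or if a joint passes its speed limit or range.

## Working session

There is one attempt and no reset: what is moved stays moved. The work goes in short steps, each a Python script; the robot and the scene stay as the last script left them, time stands still between calls to the robot, and variables do not carry over. Pictures are saved under pics/ and viewed, at most 14 in all, crops included, and the job is handed in when it is done.

```bash
mkdir -p pics; python3 - <<'E'
from cell import r, optics
import cv2,pickle
for n in("top","side"):
    d=optics.get_image(n); pickle.dump(d,open(n+".pkl","wb"))
    cv2.imwrite(f"pics/{n}0.png",d["pixels"][:,:,::-1])
    print(n,d["fx"],d["cx"],d["cy"],d["camera_from_world"].round(3).tolist())
print(r.finger_overhang,r.current_t(),r.current_ee_rot(),r.current_opening())
E
```

```text
top 499.8468313399161 316.6014299286162 207.8677339905604 [[-0.004, -1.0, -0.001, 0.014], [-0.994, 0.005, -0.105, 0.549], [0.105, 0.001, -0.994, 1.09], [0.0, 0.0, 0.0, 1.0]]
side 362.4589616460895 322.28643640065627 202.04286608862628 [[0.933, -0.359, 0.009, -0.534], [-0.173, -0.471, -0.865, 0.159], [0.315, 0.806, -0.501, 0.609], [0.0, 0.0, 0.0, 1.0]]
0.022 0.1 [ 1.25555542e-01  9.92086456e-01 -5.07773721e-04 -1.06804719e-04] 1.0033514237615624
```

View pics/top0.png

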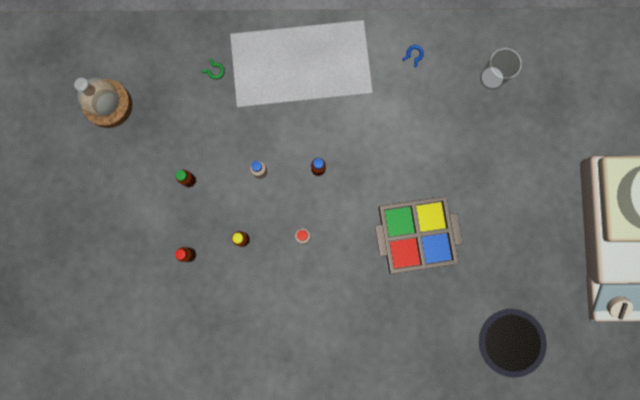

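View pics/side0.png

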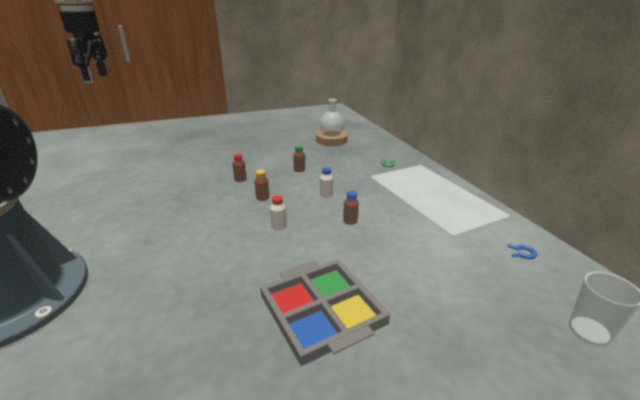

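The top view shows the brown caps at green (183,176), blue (318,163), red (183,254) and yellow (238,238). The white bottles are at (257,167) blue and (302,236) red. The tray pads are green (399,221), yellow (431,216), red (404,252) and blue (436,247). The side view agrees with this layout. Next I'll turn these into positions and cross-check the two cameras.

```bash
cat > see.py <<'E'
import cv2,numpy as np
HUE={"red":(0,8),"yellow":(22,33),"green":(45,75),"blue":(100,118)}
def blobs(d):
    """coloured blobs: (colour, col, row, n, mean xyz, z95, xy of top points)"""
    hsv=cv2.cvtColor(d["pixels"],cv2.COLOR_RGB2HSV); T=np.linalg.inv(d["camera_from_world"]); out=[]
    for c,(a,b) in HUE.items():
        m=cv2.inRange(hsv,(a,130,90),(b,255,255))
        if c=="red": m|=cv2.inRange(hsv,(174,130,90),(180,255,255))
        n,L,S,C=cv2.connectedComponentsWithStats(m)
        for i in range(1,n):
            if S[i,4]<15: continue
            v,u=np.nonzero((L==i)&(d["depth"]>0)); z=d["depth"][v,u]
            if len(z)<15: continue
            P=np.c_[(u-d["cx"])/d["fx"]*z,(v-d["cy"])/d["fy"]*z,z]@T[:3,:3].T+T[:3,3]
            k=P[:,2]>P[:,2].max()-.006
            lo,hi=P[k].min(0),P[k].max(0)
            out.append((c,*C[i].round(0).astype(int).tolist(),int(S[i,4]),P.mean(0).round(4).tolist(),round(float(P[:,2].max()),4),((lo+hi)/2)[:2].round(4).tolist(),(hi-lo)[:2].round(3).tolist()))
    return out
E
python3 - <<'E'
import pickle
from see import *
for n in("top","side"):
    print(n)
    for b in blobs(pickle.load(open(n+".pkl","rb"))): print(*b)
E
```

```text
top
red 302 235 81 [0.487, 0.0428, 0.0747] 0.08 [0.4874, 0.0434] [0.019, 0.019]
red 405 253 721 [0.4489, -0.1877, 0.0069] 0.0145 [0.4492, -0.1869] [0.065, 0.065]
red 180 254 109 [0.447, 0.3022, 0.0712] 0.0795 [0.4482, 0.302] [0.019, 0.022]
yellow 431 216 707 [0.5311, -0.2488, 0.0071] 0.0236 [0.5002, -0.2495] [0.007, 0.045]
yellow 237 238 106 [0.4814, 0.1811, 0.0713] 0.0789 [0.4817, 0.1801] [0.019, 0.02]
green 215 70 137 [0.8772, 0.2485, 0.0097] 0.0154 [0.8813, 0.2524] [0.045, 0.047]
green 181 175 78 [0.6173, 0.305, 0.0734] 0.0797 [0.6172, 0.3048] [0.018, 0.019]
green 399 221 619 [0.5201, -0.177, 0.0069] 0.0131 [0.5205, -0.1773] [0.063, 0.061]
blue 414 53 150 [0.9161, -0.2209, 0.0106] 0.0164 [0.9136, -0.2168] [0.044, 0.043]
blue 318 163 82 [0.6425, 0.0081, 0.0741] 0.0798 [0.6435, 0.0086] [0.02, 0.02]
blue 256 166 71 [0.6371, 0.1419, 0.074] 0.0792 [0.6371, 0.1418] [0.02, 0.018]
blue 436 248 669 [0.4597, -0.2594, 0.0071] 0.0142 [0.4602, -0.2572] [0.061, 0.06]
side
red 237 157 48 [0.4468, 0.2978, 0.0684] 0.0739 [0.4473, 0.3021] [0.017, 0.021]
red 277 199 52 [0.486, 0.0412, 0.0718] 0.0736 [0.4864, 0.0441] [0.019, 0.021]
red 292 297 719 [0.4503, -0.1762, 0.005] 0.0071 [0.4509, -0.1758] [0.061, 0.055]
yellow 260 172 34 [0.4814, 0.1794, 0.072] 0.0739 [0.4815, 0.1817] [0.017, 0.023]
yellow 353 310 805 [0.5334, -0.2381, 0.005] 0.0076 [0.5342, -0.2367] [0.06, 0.056]
blue 326 169 23 [0.6361, 0.1403, 0.0723] 0.0739 [0.6371, 0.1406] [0.018, 0.016]
blue 351 193 33 [0.6425, 0.0081, 0.0726] 0.0738 [0.6427, 0.0082] [0.016, 0.018]
blue 526 252 104 [0.9152, -0.2237, 0.0086] 0.011 [0.9093, -0.2208] [0.047, 0.038]
blue 312 328 940 [0.4606, -0.2492, 0.0051] 0.0073 [0.4614, -0.2474] [0.06, 0.057]
```

Both cameras put the caps at z = 74 mm and agree in xy to about 2 mm. The pad centres measured from the top view are 72 mm apart, which matches the stated spacing. I'll place the first bottle and check it.

```bash
cat > job.py <<'E'
from cell import r,optics
import numpy as np
B=dict(red=(.4475,.302),yellow=(.4815,.1808),green=(.617,.305),blue=(.643,.0083))
m=dict(red=(.449,-.1875),green=(.5202,-.1772),yellow=(.5311,-.2488),blue=(.4599,-.2588))
c=np.mean(list(m.values()),0)
e=(np.array(m["green"])-m["red"]+m["yellow"]-m["blue"]); e/=np.linalg.norm(e); f=np.array([-e[1],e[0]])
T=dict(red=c-.036*e+.036*f,green=c+.036*e+.036*f,yellow=c+.036*e-.036*f,blue=c-.036*e-.036*f)
h=np.arctan2(e[1],e[0])/2
Q=[-np.sin(h),np.cos(h),0,0]
HI=.165
def lin(p,z,v): r.move_linear([float(p[0]),float(p[1]),z],vel=v)
def fetch(k):
    lin(B[k],HI,.3) if r.current_t()>8 else r.move_to([*B[k],HI],Q)
    r.set_gripper(.85); lin(B[k],.043,.12)
    r.set_gripper(0.,30); o=r.current_opening(); ff=r.current_finger_force()
    lin(B[k],HI,.15); lin(T[k],HI,.22); lin(T[k],.0505,.1)
    print(k,"t",round(r.current_t(),1),"grip",round(o,3),round(r.current_opening(),3),"F",ff,r.current_contact_force().round(1))
    r.set_gripper(.6); lin(T[k],HI,.2)
E
python3 - <<'E'
from job import *
import cv2
from see import blobs
print({k:v.round(4) for k,v in T.items()},Q)
fetch("yellow"); print(r.current_t())
d=optics.get_image("side"); cv2.imwrite("pics/side1.png",d["pixels"][:,:,::-1])
for b in blobs(d): print(*b)
E
```

```text
{'red': array([ 0.4493, -0.1875]), 'green': array([ 0.5206, -0.1774]), 'yellow': array([ 0.5308, -0.2486]), 'blue': array([ 0.4595, -0.2588])} [np.float64(-0.0707419122246543), np.float64(0.9974946525444631), 0, 0]
yellow t 8.2 grip 0.389 0.387 F 29.436882734298706 [ 0.7  0.9 -0.6]
9.225
red 237 157 44 [0.4466, 0.2984, 0.0686] 0.0743 [0.4474, 0.3017] [0.017, 0.021]
red 277 199 50 [0.4858, 0.0413, 0.072] 0.0742 [0.4864, 0.0415] [0.019, 0.021]
red 292 297 710 [0.4503, -0.176, 0.005] 0.0077 [0.4512, -0.1752] [0.061, 0.055]
yellow 357 281 142 [0.5301, -0.2501, 0.078] 0.0806 [0.5311, -0.2493] [0.021, 0.022]
yellow 342 313 232 [0.5151, -0.2373, 0.0054] 0.0289 [0.5151, -0.2466] [0.0, 0.001]
yellow 369 312 90 [0.5541, -0.253, 0.0072] 0.0343 [0.5444, -0.2595] [0.001, 0.001]
blue 325 169 19 [0.6275, 0.1236, 0.0809] 0.2369 [0.5077, -0.1852] [0.0, 0.0]
blue 528 252 73 [0.9207, -0.2245, 0.0087] 0.0113 [0.9188, -0.2222] [0.03, 0.037]
blue 312 328 925 [0.4606, -0.2491, 0.0051] 0.0071 [0.4612, -0.2477] [0.06, 0.055]
```

View pics/side1.png

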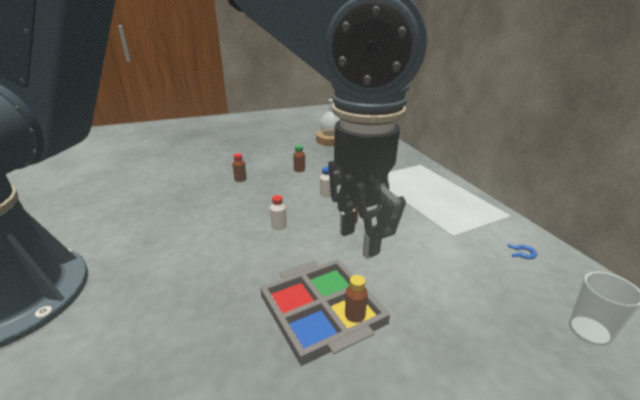

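The yellow bottle stands upright on the yellow pad. Its cap is at (357,281), which gives (0.531, -0.249) with the top at z = 0.080, so it is within 2 mm of the centre. The side view shows nothing else disturbed; the blue brown bottle is hidden by the gripper. On to the other three.

```bash
python3 - <<'E'
from job import *
import cv2
from see import blobs
for k in("green","red","blue"):
    fetch(k)
r.move_linear([.45,.1,.3],vel=.3); r.move_to([.137,.533,.253],[.12556,.99209,0,0])
print(r.current_t())
for n in("top","side"):
    d=optics.get_image(n); cv2.imwrite(f"pics/{n}2.png",d["pixels"][:,:,::-1])
    print(n)
    for b in blobs(d): print(*b)
E
```

```text
green t 17.9 grip 0.389 0.386 F 29.687049686908722 [-0.1  0.  -0.7]
red t 27.3 grip 0.388 0.387 F 29.481675624847412 [-0.2 -0.1 -0.5]
blue t 35.2 grip 0.385 0.382 F 29.656137228012085 [-0.3 -0.5 -0.8]
39.6
top
red 302 235 81 [0.487, 0.043, 0.0746] 0.0797 [0.4874, 0.0434] [0.019, 0.019]
red 405 253 638 [0.4486, -0.1852, 0.0222] 0.0859 [0.4512, -0.1891] [0.021, 0.019]
yellow 431 216 591 [0.5298, -0.2453, 0.0215] 0.0846 [0.5327, -0.2497] [0.02, 0.022]
green 215 70 136 [0.8774, 0.2481, 0.0095] 0.0155 [0.8811, 0.2535] [0.042, 0.05]
green 399 222 479 [0.5179, -0.1732, 0.0215] 0.0862 [0.5234, -0.1792] [0.021, 0.021]
blue 414 53 149 [0.9154, -0.2209, 0.01] 0.015 [0.9101, -0.2173] [0.052, 0.047]
blue 256 166 71 [0.6372, 0.142, 0.0735] 0.0795 [0.6381, 0.1417] [0.019, 0.018]
blue 436 248 511 [0.4591, -0.255, 0.0207] 0.0855 [0.4604, -0.2606] [0.019, 0.021]
side
red 277 199 49 [0.4859, 0.0414, 0.0722] 0.074 [0.4864, 0.0435] [0.018, 0.02]
red 292 270 176 [0.449, -0.1917, 0.076] 0.0808 [0.4503, -0.1885] [0.021, 0.023]
red 304 296 65 [0.4679, -0.1903, 0.0138] 0.0583 [0.4495, -0.2496] [0.0, 0.0]
red 281 301 226 [0.431, -0.1784, 0.0061] 0.0344 [0.4341, -0.1876] [0.0, 0.006]
yellow 357 281 138 [0.5305, -0.2499, 0.078] 0.0805 [0.5314, -0.2498] [0.021, 0.021]
yellow 342 313 239 [0.5151, -0.2375, 0.0055] 0.0322 [0.5161, -0.2442] [0.001, 0.003]
yellow 369 312 93 [0.5542, -0.253, 0.0073] 0.0346 [0.544, -0.26] [0.001, 0.001]
blue 326 169 21 [0.6366, 0.141, 0.0724] 0.0736 [0.6373, 0.1408] [0.017, 0.014]
blue 526 252 100 [0.9156, -0.2243, 0.0087] 0.0117 [0.9094, -0.2218] [0.049, 0.035]
blue 314 297 140 [0.4602, -0.2594, 0.0785] 0.0805 [0.4603, -0.2594] [0.021, 0.022]
blue 300 332 254 [0.441, -0.2493, 0.005] 0.0077 [0.4422, -0.2507] [0.022, 0.052]
blue 329 329 104 [0.4838, -0.2605, 0.0055] 0.0228 [0.4767, -0.2644] [0.001, 0.001]
```

View pics/side2.png

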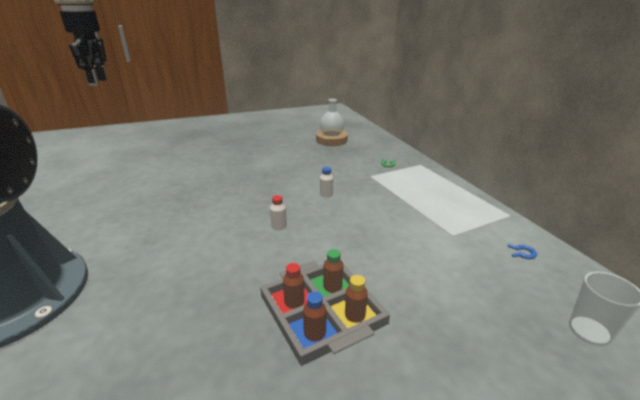

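All four brown bottles stand upright on their own pads, with caps at red (292,270), green (334,256), blue (314,297) and yellow (357,281), each within about 3 mm of centre. The white bottles have not moved, at (277,199) and (326,169). The gripper is clear of everything.

```bash
python3 -c "
from cell import r
print(r.hand_in())"
```

```text
the job is handed in; nothing more can be done
None
```

The job is handed in at about 40 s of the 102 s limit: all four brown bottles stand upright on the pads matching their caps, within about 3 mm of centre and released, and both white bottles are where they were; the hand-in call returned no verdict.

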